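# Swap the pinch-catch lid onto the packed lunch container

### The job

Lay the bamboo fork inside the open aluminium container, then close that container with the white clip lid that is now latched on the purple snack box: pinch the lid's two orange buttons together to free its catches, lift the lid off, set it squarely onto the container and let the buttons spring back out so that it is latched flush. Leave the container upright about where it is, and do not disturb the spoon, flask, tumbler or jar.

Things in the scene. Friction and masses are not known exactly. Their poses are not given: they have to be found in the camera images.
- fork: bamboo fork lying flat, 124 mm long (local x from -62, handle end, to +62, tines), 7 mm thick, handle 14 mm wide up to x +20, head 24 mm wide beyond. Origin: middle of the length, on the underside; x towards the tines, z up. About 20 g; grip it near the origin across y. It is to lie on the container's floor.
- container: open aluminium container standing loose on the granite (about 0.6 kg), outside 170 (x) x 120 (y) x 60 mm high, walls and floor 4 mm; origin: centre of the underside, z up. Mouth 146 x 96 mm, in a rim band 8 mm deep (z 52 to 60 mm); below the band the inside is undercut to 162 x 112 mm, where the lid's tongues catch on the +y and -y sides. The lid fits either way round.
- snack_box: purple snack box of the same shape and size as the aluminium container (origin: centre of its underside, z out of its mouth, rim at z 60 mm), held fast on a fixed bamboo stand (board 190 x 130 mm), its mouth leaning 32 degrees from vertical towards the robot about its own y axis, which is level. It cannot move.
- lid: white clip lid, about 120 g. Origin: centre of the flange's underside, on the rim plane (z 60 mm of the box) when seated; z out of the box, x along the long side. Flange 166 (x) x 116 (y) x 5 mm; a skirt 138 x 91 mm, 19 mm deep, tapered at its foot, enters the mouth (play each side: 4 mm in x, 2.5 mm in y). On top, a grey block 44 (x) x 22 (y) mm, up to z 38 mm, between two orange buttons.
- lid_grip (a point): point on the lid midway between the two buttons, 21 mm above the lid's origin along its z. Each button is 34 mm long (x) and stands from 7 to 35 mm above the flange's underside; their outer faces, square to the lid's y, are 60 mm apart at rest, 44 mm when both are fully in. Springs: about 3 N at rest, 8 N fully in; pinched at 20 to 30 N they bottom and the lid can be carried by them.
- button_left (a joint): inward travel of the orange button on the lid's +y side: 0 out (latched), 0.008 m fully in, spring returned. Each button moves a steel tongue under the flange (top 9.5 mm below the flange's underside) that reaches 53 mm from the middle at rest, 5 mm under the rim band, and clears it at about 7 mm of travel
- button_right (a joint): the same for the button on the lid's -y side. Both must be held in at once, when taking the lid off and when putting it on: the tongues are not bevelled and do not snap past the rim by pushing
- spoon: bystander: steel spoon lying flat, 150 mm long along its x, at most 40 mm wide, beside the fork, its line about 50 mm from the fork's. Leave alone.
- flask: bystander: upright steel flask with black cap, 68 mm diameter, 200 mm high, origin at the centre of its foot. Leave alone.
- tumbler: bystander: green tumbler, 72 mm diameter at the rim, 90 mm high, standing about 15 to 25 mm off the far short end of the aluminium container, origin at the centre of its foot. Leave alone.
- jar: bystander: amber jar, 64 mm diameter, 85 mm high, behind the bamboo stand, origin at the centre of its foot. Leave alone.

How it is judged:
By the outcome, as a careful person would: the job done as asked, in the order asked, and still so for the second after the job is handed in, with the robot touching nothing.
It also fails if it takes over 67 s, if anything falls off the work surface, if the arm or the gripper's body presses on something with over 40 N, if the wrist force passes 120 N, or if a joint passes its speed limit or range.

### The arm

A 6-joint arm with a two-finger parallel gripper is mounted at the origin on the work surface. World frame = base frame: x ahead of the robot, y to its left, z up, the work surface at z = 0. Lengths are in m, angles in rad, forces in N, time in s.
With the tool pointing down it reaches from about 0.375 to 0.75 m from the base axis. Payload 9 kg.
Tool frame: the origin (TCP) lies midway between the tips of the shut fingers; the grasp point (between the pads) lies 19 mm behind it; y points along the fingers, x is the direction in which the jaws open and shut, and the axes are right-handed (so a half turn about y gives the same grasp; the last joint's range is limited). The gripper opens to 85 mm and grips with 20 to 120 N. Pads are 22 mm wide; open, the fingers measure 114 mm over their backs; the gripper's body (76 mm by 85 mm) begins 54 mm behind the grasp point. The pads swing forward as they close: fully open they stand 13 mm farther back than shut.
Start: joints at [-0.218, 0.104, 0.097, 1.564, 0, 1.353], TCP at [0.6, 0, 0.231] pointing down, gripper open.
Joint ranges: [-2.99, 2.99], [-0.84, 1.86], [-1.1, 1.16], [-1.84, 2.11], [-1.51, 1.56], [-3.14, 3.14]. Speed limits (rad/s): [2.22, 2.22, 2.57, 3.14, 3.14, 3.14].

### API

Orientations are given as [roll, pitch, yaw] about the fixed x, y, z axes, in that order (R = Rz(yaw) Ry(pitch) Rx(roll)).
In Python, from plant import env gives the robot as it stands.
- The arm moves only by the tool drive_tool, never from a script. Its argument "motion" is a list of rows, each a list of 3 entries, a list of its own where there are three numbers: the closure, from 0 (fully open) to 1 (shut), then the shift along the world's x, y, z as a fraction of full scale, then the turn about the world's z as a fraction of full scale. A call has 1 to 8 rows; each row shifts and turns the commanded pose from where the row before left it; what a row does not reach is not made up. Full scale, the value 1, is 0.02 m for a shift and 4 degrees for a turn. A row lasts 1/10 s, in which the tool goes at most 50 mm and 8.59 degrees, less where a joint would pass 70% of its speed; a pose out of reach is approached as far as the arm can. A call with a number of a shift or a turn outside -1 to 1 is refused whole. A call with a gripper value outside its range is refused whole. The fingers move at their own pace and stop on an object; "grip_force" is the grip in N (left out, the last holds). Time passes only in rows, so rows that do not move let the fingers close. It gives the time, the measured TCP pose, the force and the opening at its end, in the units of the state.
- env.get_state(): the state, without advancing time (a new reading comes with each control period).
- env.capture(name): name is "scene" or "side" or "wrist"; returns a dict with "frame" (384x512x3 uint8, red, green, blue), "camera_matrix" (3x3 intrinsics, pixels), "R" (3x3) and "t" (3): a world point X has camera coordinates R X + t. Camera axes: x right, y down, z forward; pixel columns grow to the right and rows downward; lengths in m; the calibration is good to about 2 mm. A picture is of the moment at which its call begins. There is no depth.
- env.hand_in(): hands the job in, once; it reports no verdict.
The state is a dict: "t": time; "joints": joint angles; "qvel": joint speeds; "effort": joint torques, N m; "eef_pos": TCP position; "tool_rot": TCP orientation; "ft_force": force on the tool from outside, world axes, zero at the start; "torque": the same for the moment, N m; "gripper_width": finger opening in m.
Only numpy, scipy, OpenCV 4.12 (cv2) and the standard library are available. Lean on these libraries where they do the work, as an engineer would, in place of code of your own. Each camera call takes 0.05 s, during which the arm holds its last target.

## Working session

There is one attempt and no reset: what is moved stays moved. The work goes in short steps, Python scripts to look and compute and a tool call to move; the robot and the scene stay as the last step left them, time stands still between calls to the robot, and variables do not carry over. Pictures are saved under pics/ and viewed, and the job is handed in when it is done.

Besides the shell and the picture viewer there is one more tool, called as name([rows], argument=value, ...), one row to a line, values as JSON. drive_tool: Moves the arm, as the interface text tells. Shift numbers are shares of 0.02 m and turn numbers shares of 4 degrees, none past 1 either way. Its arguments: {"type":"object","properties":{"motion":{"type":"array"},"grip_force":{"type":"number"}},"required":["motion"]}

```bash
ls; mkdir -p pics
cat > h.py <<'E'
import numpy as np,cv2,pickle
from plant import env
def cap(n,tag):
    c=env.capture(n); c={k:np.array(v) if k!='name' else v for k,v in c.items()}
    pickle.dump(c,open(f'pics/{tag}.pkl','wb')); cv2.imwrite(f'pics/{tag}.png',c['frame'][:,:,::-1]); return c
def load(tag): return pickle.load(open(f'pics/{tag}.pkl','rb'))
def ray(c,uv,z):
    "world point on plane height z"
    uv=np.atleast_2d(uv).astype(float); K=c['camera_matrix'];R=c['R'];t=c['t']
    o=-R.T@t; d=(np.linalg.inv(K)@np.c_[uv,np.ones(len(uv))].T).T@R
    return o+d*((z-o[2])/d[:,2])[:,None]
def proj(c,X):
    X=np.atleast_2d(X); p=(c['R']@X.T).T+c['t']; q=(c['camera_matrix']@p.T).T; return q[:,:2]/q[:,2:]
def tri(cs,uvs):
    A=[];b=[]
    for c,uv in zip(cs,uvs):
        o=-c['R'].T@c['t']; d=c['R'].T@np.linalg.inv(c['camera_matrix'])@np.r_[uv,1.]; d/=np.linalg.norm(d)
        P=np.eye(3)-np.outer(d,d); A.append(P); b.append(P@o)
    X=np.linalg.solve(sum(A),sum(b)); return X,[np.linalg.norm(P@X-q) for P,q in zip(A,b)]
E
python3 - <<'E'
from h import *
for n in ['scene','side','wrist']:
    c=cap(n,n+'0'); print(n,(-c['R'].T@c['t']).round(3),c['R'][2].round(2),c['camera_matrix'][0,0])
print(env.get_state())
E
```

```text
pics
scene [1.229 0.126 0.58 ] [-0.81 -0.14 -0.56] 372.4704249437543
side [0.5   0.811 0.688] [ 0.05 -0.81 -0.59] 430.14308815011765
wrist [0.599 0.081 0.374] [-0.   -0.31 -0.95] 270.3193129012697
{'t': 0.15, 'joints': array([-2.17691584e-01,  1.04556269e-01,  9.66492209e-02,  1.56384316e+00,
       -7.65469803e-06,  1.35309644e+00]), 'qvel': array([ 0.00039795, -0.00193716,  0.00213947, -0.00025842,  0.00162112,
       -0.00042258]), 'effort': array([ 3.56894714e-03, -5.57353413e+01,  5.04006886e+01,  1.24952567e-02,
       -2.60494489e-04,  1.42527287e-05]), 'eef_pos': array([5.99770985e-01, 6.28641879e-05, 2.30705084e-01]), 'tool_rot': array([-1.57059778e+00,  9.33023452e-04,  8.39811183e-06]), 'ft_force': array([ 0.09680773,  1.10365545, -0.31079414]), 'torque': array([ 0.03428948, -0.04957711,  0.02814336]), 'gripper_width': 0.08519820636452578}
```

View pics/scene0.png

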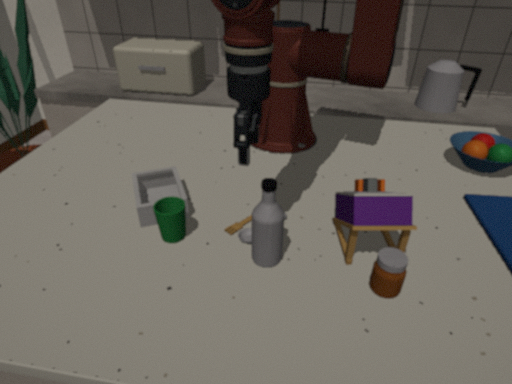

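View pics/side0.png

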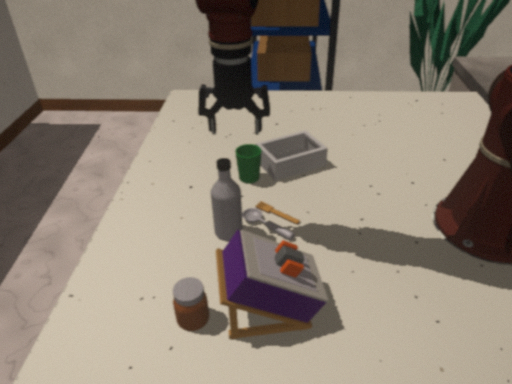

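View pics/wrist0.png

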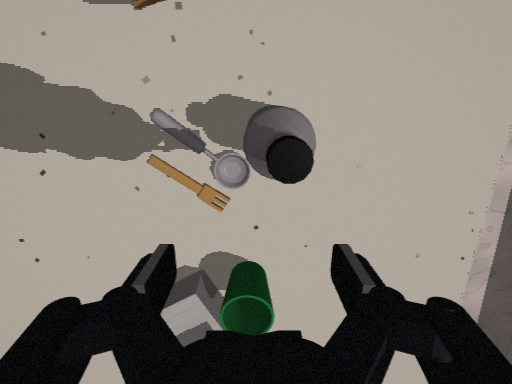

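Run:
```python
from h import *
c=load('wrist0'); f=c['frame']; hsv=cv2.cvtColor(f,cv2.COLOR_RGB2HSV)
m=cv2.inRange(hsv,(8,90,80),(28,255,255)); n,l,s,ce=cv2.connectedComponentsWithStats(m)
for i in range(1,n):
    if s[i,4]>100: print(s[i])
i=max([i for i in range(1,n) if 130<s[i,1]<230],key=lambda i:s[i,4])
uv=np.argwhere(l==i)[:,::-1]; P=ray(c,uv,0.007)[:,:2]; 
r=cv2.minAreaRect((P*1e4).astype(np.float32)); print('rect',np.array(r[0])/1e4,np.array(r[1])/10,r[2])
b=cv2.boxPoints(r)/1e4; print(b)
print('handle/tines', ray(c,[(152,158),(226,206)],0.007))
for n in ['side','scene']:
    c=load(n+'0'); print(n,proj(c,[*np.r_[np.array(r[0])/1e4,.007][None]]))
s=cv2.imread('pics/side0.png'); cv2.imwrite('pics/s_a.png',cv2.resize(s[120:200,220:350],None,fx=6,fy=6,interpolation=3))
cv2.imwrite('pics/s_b.png',cv2.resize(s[220:345,205:335],None,fx=6,fy=4.8,interpolation=3))
s=cv2.imread('pics/scene0.png'); cv2.imwrite('pics/s_c.png',cv2.resize(s[155:255,120:260],None,fx=5.6,fy=5.6,interpolation=3))
```

```text
[ 148  155   82   57 1004]
rect [ 0.50767759 -0.02562418] [ 25.76998901 123.35701904] 55.96928787231445
[[ 0.44935137 -0.00178487]
 [ 0.5515819  -0.07082004]
 [ 0.5660038  -0.04946348]
 [ 0.46377325  0.01957169]]
handle/tines [[ 0.46034367  0.00928767  0.007     ]
 [ 0.5596608  -0.06127783  0.007     ]]
side [[277.63986762 211.78149367]]
scene [[245.63663643 219.24019775]]
```

View pics/s_a.png

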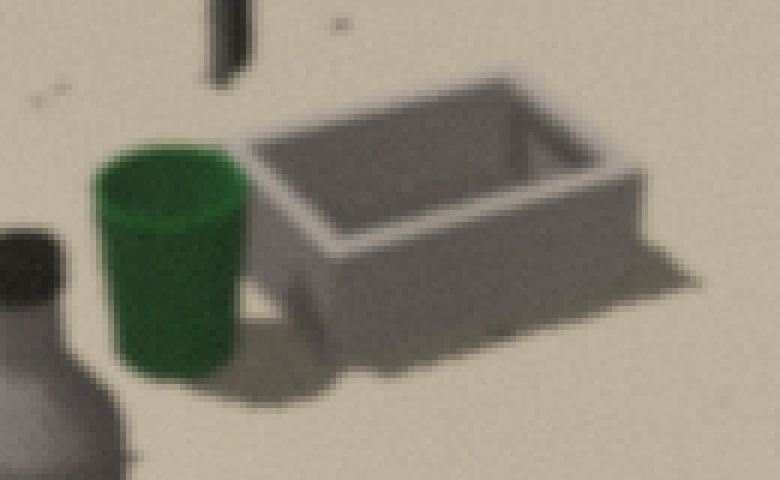

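View pics/s_b.png

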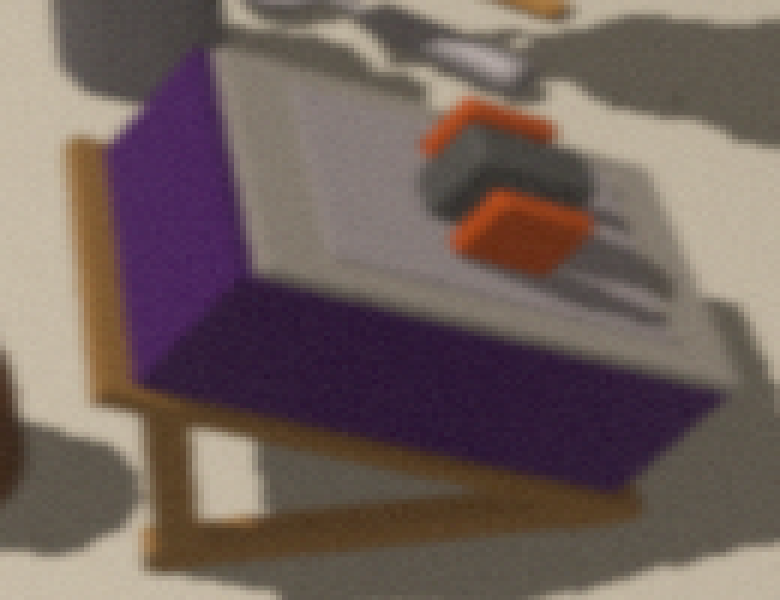

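View pics/s_c.png

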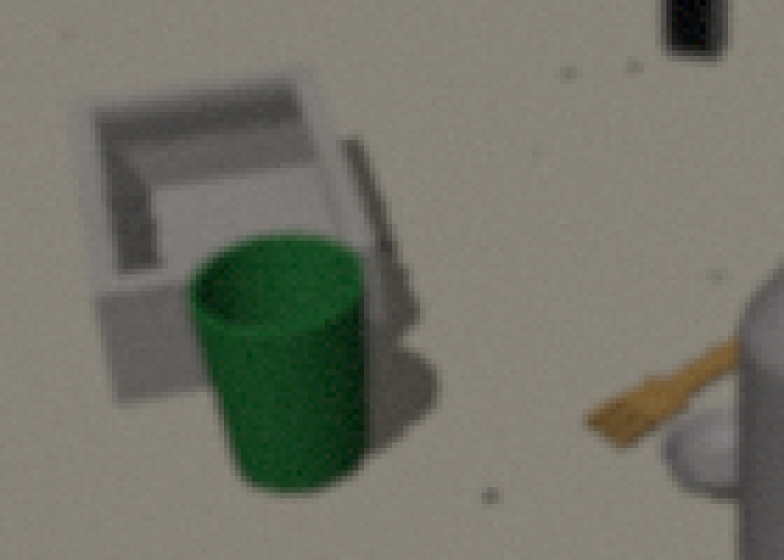

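Run:
```python
from h import *
a=np.array([(642,172),(335,254),(512,70),(237,142)])/6+[220,120]
c=load('side0'); P=ray(c,a,.06); print(P.round(4))
print('len',np.linalg.norm(P[0]-P[1]),np.linalg.norm(P[2]-P[3]),'wid',np.linalg.norm(P[0]-P[2]),np.linalg.norm(P[1]-P[3]),'cen',P.mean(0))
d=P[1]-P[0]; print(np.degrees(np.arctan2(d[1],d[0]))); d=P[3]-P[2]; print(np.degrees(np.arctan2(d[1],d[0])))
c=load('scene0'); b=np.array([(72,102),(310,66),(95,292)])/5.6+[120,155]; Q=ray(c,b,.06); print(Q.round(4),np.linalg.norm(Q[0]-Q[1]),np.linalg.norm(Q[0]-Q[2]), 'cen',(Q[1]+Q[2])/2)
d=Q[2]-Q[0]; print(np.degrees(np.arctan2(d[1],d[0])))
# lid: triangulate button block etc: side crop_b
bs=lambda p: np.array(p)/[6,4.8]+[205,220]
s=load('side0')
# flange corners
for p in [(215,50),(250,272),(735,390),(645,165)]: print(bs(p))
s=cv2.imread('pics/scene0.png'); cv2.imwrite('pics/s_d.png',cv2.resize(s[165:265,325:425],None,fx=6,fy=6,interpolation=3))
```

```text
[[ 0.3727 -0.2477  0.06  ]
 [ 0.5157 -0.1718  0.06  ]
 [ 0.4304 -0.3461  0.06  ]
 [ 0.5651 -0.2706  0.06  ]]
len 0.16196266584777155 0.15442716074103266 wid 0.11402907608443721 0.11039220105360197 cen [ 0.47097336 -0.25904832  0.06      ]
27.949340657334236
29.27176780134738
[[ 0.4339 -0.3511  0.06  ]
 [ 0.3786 -0.2513  0.06  ]
 [ 0.5774 -0.2724  0.06  ]] 0.11402401090736443 0.16365259488203568 cen [ 0.47798919 -0.26184621  0.06      ]
28.740033841647485
[240.83333333 230.41666667]
[246.66666667 276.66666667]
[327.5  301.25]
[312.5   254.375]
```

View pics/s_d.png

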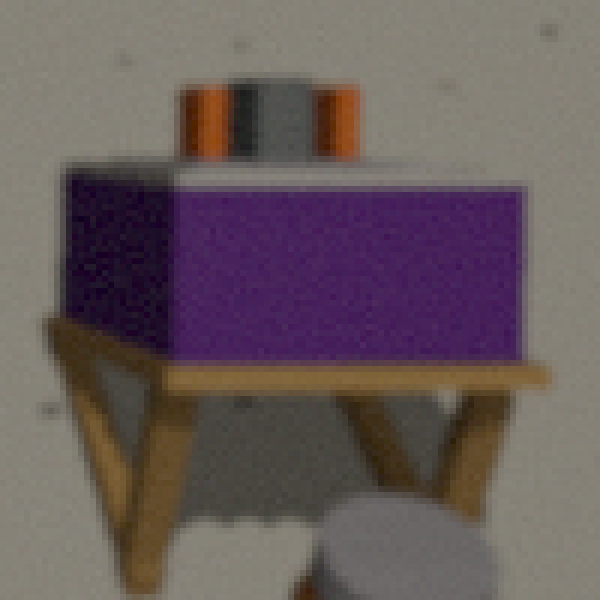

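Run:
```python
from h import *
c=load('wrist0'); print(ray(c,[(290,160)],.2)); print(ray(c,[(275,135)],.1))
c=load('side0'); print(ray(c,[(226,234)],.0))
```

```text
[[0.62329222 0.04543005 0.2       ]]
[[0.6210198  0.05049921 0.1       ]]
[[6.28896109e-01 5.35717694e-02 1.11022302e-16]]
```

drive_tool([
  [0.6,[-0.6,-0.16,0],1],
  [0.6,[-0.6,-0.16,0],1],
  [0.6,[-0.6,-0.16,-0.3],1],
  [0.6,[-0.6,-0.16,-0.6],1],
  [0.6,[-0.6,-0.16,-0.7],1],
  [0.6,[-0.6,-0.16,-0.7],1],
  [0.6,[-0.5,-0.16,-0.7],1],
  [0.6,[-0.5,-0.16,-0.7],1],
], grip_force=25)

```text
t: 0.95
eef_pos: [0.5074, -0.0257, 0.1565]
tool_rot: [-1.571, 0.0, 0.561]
ft_force: [0.7, -0.3, 1.3]
gripper_width: 0.034
```

drive_tool([
  [0.6,[0,0,-0.3],1],
  [0.6,[0,0,0],1],
  [0.6,[0,0,0],1],
  [0.6,[0,0,0],1],
  [0.6,[0,0,0],1],
  [0.6,[0,0,0],1],
  [0.6,[0,0,0],0],
  [0.6,[0,0,0],0],
])

```text
t: 1.75
eef_pos: [0.5079, -0.0256, 0.1512]
tool_rot: [-1.571, -0.0, 0.975]
ft_force: [0.4, 0.4, 0.1]
gripper_width: 0.0338
```

Run:
```python
from h import *
cap('wrist','w1')
s=env.get_state(); print(s['joints'].round(3),s['tool_rot'],s['eef_pos'])
```

```text
[-0.308 -0.177 -0.323  1.425  0.     0.287] [-1.57053004e+00 -2.40185397e-05  9.75495238e-01] [ 0.50794409 -0.02556186  0.15116648]
```

View pics/w1.png

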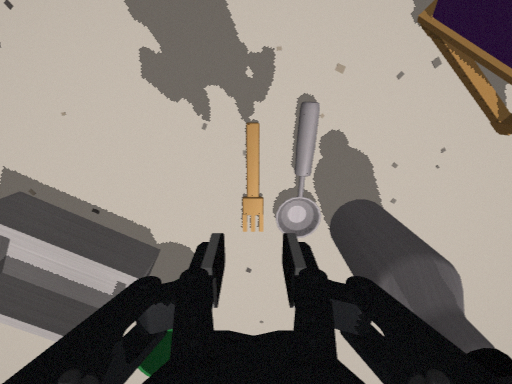

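Run:
```python
from h import *
c=load('w1'); hsv=cv2.cvtColor(c['frame'],cv2.COLOR_RGB2HSV)
m=cv2.inRange(hsv,(8,90,80),(28,255,255)); m[:, :200]=0;m[:,300:]=0; m[245:]=0
uv=np.argwhere(m>0)[:,::-1]; P=ray(c,uv,0.007)[:,:2]
r=cv2.minAreaRect((P*1e4).astype(np.float32)); print('rect',np.array(r[0])/1e4,np.array(r[1])/10,r[2])
h=uv[uv[:,1]<190]; Q=ray(c,h,.007)[:,:2]; v=cv2.fitLine((Q*1e3).astype(np.float32),2,0,.01,.01).ravel(); print(np.degrees(np.arctan2(v[1],v[0])),v[2:])
e=ray(c,[(h[:,0].min(),160),(h[:,0].max()+1,160),(252.5,123),(253,232)],.007); print(e,np.linalg.norm(e[0]-e[1]),np.linalg.norm(e[2]-e[3]))
cen=np.array(r[0])/1e4; d=np.array([np.cos(np.radians(-34)),np.sin(np.radians(-34))]); print((cen-v[2:]/1e3)@[-v[1],v[0]])
```

```text
rect [ 0.50666587 -0.0271531 ] [ 23.16903534 124.41395264] 56.45028305053711
-33.739246 [484.84637  -11.264873]
[[ 0.48470392 -0.01938456  0.007     ]
 [ 0.49257082 -0.00778651  0.007     ]
 [ 0.45660462  0.00816934  0.007     ]
 [ 0.56004408 -0.06136963  0.007     ]] 0.014014384920289827 0.12464104650083814
-0.0010933824553893687
```

drive_tool([
  [0.65,[-0.06,-0.08,-1],0.1],
  [0.65,[0,0,-1],0],
  [0.65,[0,0,-1],0],
  [0.65,[0,0,-1],0],
  [0.65,[0,0,-1],0],
  [0.65,[0,0,-1],0],
  [0.65,[0,0,-0.8],0],
  [0.65,[0,0,-0.4],0],
])

```text
t: 2.6
eef_pos: [0.5059, -0.0269, 0.0058]
tool_rot: [-1.569, 0.0, 0.983]
ft_force: [0.5, 0.3, -0.3]
gripper_width: 0.0297
```

drive_tool([
  [0.65,[0,0,-0.1],0],
  [0.65,[0,0,-0.05],0],
])

```text
t: 2.8
eef_pos: [0.5071, -0.0273, 0.0048]
tool_rot: [-1.571, -0.0, 0.984]
ft_force: [-0.3, -0.6, 0.7]
gripper_width: 0.03
```

drive_tool([
  [0.8,[0,0,-0.05],0],
  [1,[0,0,-0.05],0],
  [1,[0,0,0],0],
  [1,[0,0,0],0],
  [1,[0,0,0],0],
], grip_force=25)

```text
t: 3.3
eef_pos: [0.5076, -0.0274, 0.0039]
tool_rot: [-1.572, -0.0, 0.984]
ft_force: [-2.9, 1.0, 8.6]
gripper_width: 0.0129
```

drive_tool([
  [1,[0,0,0.5],0],
  [1,[0,0,1],0],
  [1,[0,0,1],0],
  [1,[0,0,1],0],
  [1,[0,-0.4,1],1],
  [1,[0,-0.6,1],1],
  [1,[0,-0.8,1],1],
  [1,[0,-0.8,1],1],
])

```text
t: 4.1
eef_pos: [0.507, -0.0797, 0.1542]
tool_rot: [-1.572, 0.0, 1.267]
ft_force: [0.4, -1.1, -1.2]
gripper_width: 0.0125
```

drive_tool([
  [1,[-0.2,-0.8,0],1],
  [1,[-0.2,-0.8,0],1],
  [1,[-0.2,-0.8,0],1],
  [1,[-0.2,-0.8,0],1],
  [1,[-0.2,-0.8,0],1],
  [1,[-0.2,-0.8,0],1],
  [1,[-0.2,-0.8,0],1],
  [1,[-0.2,-0.8,0],1],
])

```text
t: 4.9
eef_pos: [0.4748, -0.208, 0.1533]
tool_rot: [-1.572, 0.001, 1.825]
ft_force: [-0.2, 0.8, -0.5]
gripper_width: 0.0125
```

drive_tool([
  [1,[0,-0.8,0],1],
  [1,[0,-0.8,0],1],
  [1,[0,-0.8,0],1],
  [1,[0,0,0],0.6],
  [1,[0,0,0],0],
])

```text
t: 5.4
eef_pos: [0.4749, -0.2557, 0.1531]
tool_rot: [-1.571, 0.001, 2.073]
ft_force: [0.3, 0.0, -1.1]
gripper_width: 0.013
```

Run:
```python
from h import *
cap('wrist','w2');cap('side','sd2');cap('scene','sc2')
```

```text
(no output)
```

View pics/w2.png

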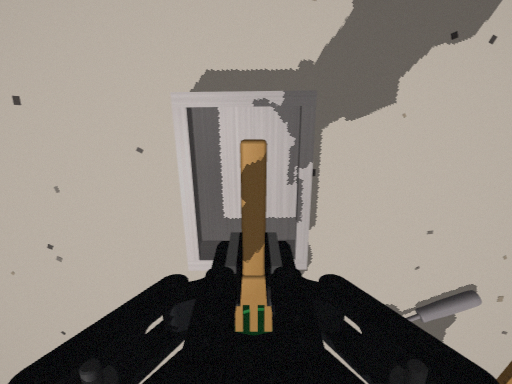

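View pics/sc2.png

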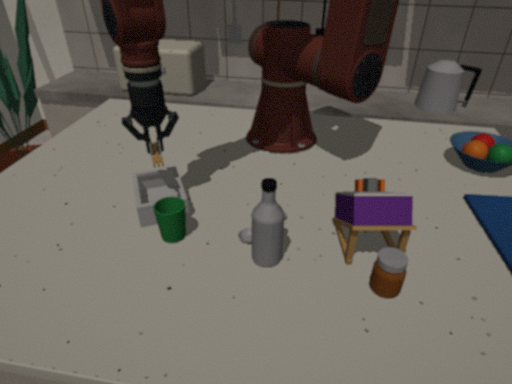

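Run:
```python
from h import *
c=load('w2')
P=ray(c,[(172,96),(316,92),(188.5,265),(308.5,265)],.06); print(P.round(4))
ang=lambda a,b: np.degrees(np.arctan2(*(b-a)[[1,0]]))
print('short',np.linalg.norm(P[0]-P[1]),ang(P[0],P[1]),'long',ang(P[0],P[2]),ang(P[1],P[3]),'lower w',np.linalg.norm(P[2]-P[3]))
m=(P[0]+P[1])/2; 
for y in (28.5,): 
    u=np.array([np.cos(np.radians(y)),np.sin(np.radians(y)),0]); print('centre',m+.085*u)
print(env.get_state()['tool_rot']*57.2958)
F=ray(c,[(254,140)],.15); print('fork handle end',F)
img=cv2.imread('pics/w2.png'); cv2.imwrite('pics/w2b.png',cv2.resize(img[80:290,160:330],None,fx=2.8,fy=2.8,interpolation=3))
```

```text
[[ 0.4312 -0.3559  0.06  ]
 [ 0.3715 -0.2535  0.06  ]
 [ 0.5718 -0.2771  0.06  ]
 [ 0.5133 -0.1706  0.06  ]]
short 0.11852085586305783 120.25760536699549 long 29.279749137220836 30.31399704786072 lower w 0.12147360644305553
centre [ 0.47605358 -0.2641641   0.06      ]
[-9.00139484e+01  2.30296170e-02  1.18749040e+02]
fork handle end [[ 0.42002019 -0.28515942  0.15      ]]
```

View pics/w2b.png

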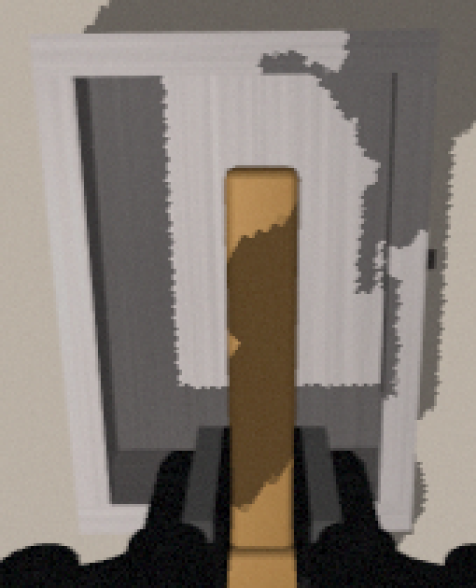

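Run:
```python
from h import *
c=load('w2')
P=ray(c,np.array([(31,38),(439,28),(82,534),(413,534)])/2.8+[160,80],.06); print(P.round(4), P.mean(0))
ang=lambda a,b: np.degrees(np.arctan2(*(b-a)[[1,0]]))
n=np.linalg.norm
print(n(P[0]-P[1]),n(P[2]-P[3]),n(P[0]-P[2]),n(P[1]-P[3]),ang(P[0],P[1])-90,ang(P[2],P[3])-90,ang(P[0],P[2]),ang(P[1],P[3]))
```

```text
[[ 0.4298 -0.3573  0.06  ]
 [ 0.3699 -0.2538  0.06  ]
 [ 0.5776 -0.2736  0.06  ]
 [ 0.5195 -0.1679  0.06  ]] [ 0.47420872 -0.26314768  0.06      ]
0.11962838660054577 0.12059566632707779 0.16982479855470586 0.17254167362594588 30.078382294287593 28.78458240579755 29.550020438423978 29.869341447710376
```

drive_tool([
  [1,[-0.04,-0.36,0],0.2],
  [1,[0,0,-1],0],
  [1,[0,0,-1],0],
  [1,[0,0,-1],0],
  [1,[0,0,-1],0],
  [1,[0,0,-1],0],
  [1,[0,0,-1],0],
  [1,[0,0,-1],0],
])

```text
t: 6.35
eef_pos: [0.474, -0.2626, 0.0117]
tool_rot: [-1.571, 0.0, 2.088]
ft_force: [-0.3, 0.1, -0.1]
gripper_width: 0.0128
```

drive_tool([
  [1,[0,0,-0.1],0],
  [1,[0,0,-0.1],0],
  [1,[0,0,0],0],
])

```text
t: 6.65
eef_pos: [0.4743, -0.2627, 0.0091]
tool_rot: [-1.571, 0.0, 2.087]
ft_force: [-0.7, -0.1, -0.2]
gripper_width: 0.0124
```

drive_tool([
  [0.8,[0,0,0],0],
  [0.65,[0,0,0],0],
  [0.65,[0,0,0],0],
  [0.65,[0,0,1],0],
  [0.65,[0,0,1],0],
  [0.65,[0,0,1],0],
  [0.65,[0,0,1],0],
  [0.65,[0,0,1],0],
])

```text
t: 7.45
eef_pos: [0.4739, -0.2622, 0.1093]
tool_rot: [-1.571, -0.0, 2.087]
ft_force: [0.4, 0.7, -1.3]
gripper_width: 0.0299
```

Run:
```python
from h import *
c=cap('wrist','w3'); img=cv2.imread('pics/w3.png'); cap('side','sd3')
```

```text
(no output)
```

View pics/w3.png

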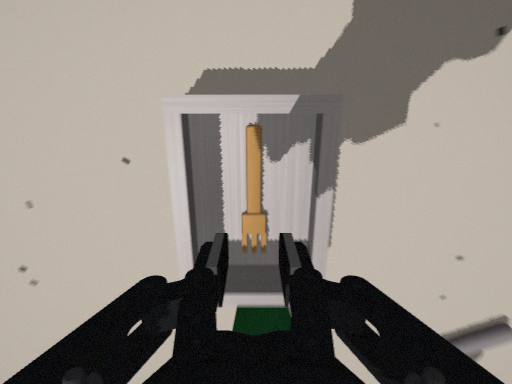

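Run:
```python
from h import *
a,b=load('side0'),load('scene0')
print(tri([a,b],[(290,254),(371,182)]))
print('flange back edge corners?')
bs=lambda p: np.array(p)/[6,4.8]+[205,220]; cs=lambda p: np.array(p)/6+[325,165]
# high edge (far from robot) corners: side near-left (250,272)=+y corner ; scene right (525,183) ; -y corner side (215,50) ; scene (172,165)
for p,q in [((250,275),(525,185)),((212,45),(175,185))]: print(tri([a,b],[bs(p),cs(q)]))
```

```text
(array([0.48297868, 0.25691623, 0.13789031]), [np.float64(0.0021458911547023057), np.float64(0.0021458911547021383)])
flange back edge corners?
(array([0.55426751, 0.331181  , 0.15669782]), [np.float64(0.001400721187177225), np.float64(0.0014007211871772075)])
(array([0.57516478, 0.21384923, 0.15590056]), [np.float64(0.0018170354203286916), np.float64(0.0018170354203286964)])
```

drive_tool([
  [0.65,[0,0,1],0],
  [0.65,[0,0.5,1],0],
  [0.65,[0,1,1],-0.5],
  [0.4,[0,1,1],-0.5],
  [0,[0,1,1],-0.5],
  [0,[0,1,1],-0.5],
  [0,[0,1,0],-0.5],
  [0,[0,1,0],-0.5],
])

```text
t: 8.35
eef_pos: [0.4741, -0.1317, 0.2281]
tool_rot: [-1.571, 0.0, 1.877]
ft_force: [0.7, 0.2, -1.1]
gripper_width: 0.0855
```

drive_tool([
  [0,[0,1,0],-0.5],
  [0,[0,1,0],-0.5],
  [0,[0,1,0],-0.5],
  [0,[0,1,0],-0.4],
  [0,[0,1,0],0],
  [0,[0,1,0],0],
  [0,[0,1,0],0],
  [0,[0,1,0],0],
])

```text
t: 9.15
eef_pos: [0.4737, 0.0285, 0.2273]
tool_rot: [-1.57, -0.001, 1.745]
ft_force: [-0.7, -1.3, -0.3]
gripper_width: 0.0854
```

drive_tool([
  [0,[0,1,0],0],
  [0,[0,1,0],0],
  [0,[0,1,0],0],
  [0,[0,1,0],0],
  [0,[0,1,0],0],
  [0,[0,1,0],0],
  [0,[0,1,0],0],
  [0,[0,1,0],0],
])

```text
t: 9.95
eef_pos: [0.4737, 0.1884, 0.2273]
tool_rot: [-1.57, -0.0, 1.745]
ft_force: [0.5, -0.0, 0.3]
gripper_width: 0.0852
```

drive_tool([
  [0,[0,1,0],0],
  [0,[0,1,0],0],
  [0,[0,0.8,0],0],
  [0,[0,0,0],0],
])

```text
t: 10.35
eef_pos: [0.4735, 0.2449, 0.2272]
tool_rot: [-1.569, -0.0, 1.747]
ft_force: [0.1, 0.7, -1.0]
gripper_width: 0.0852
```

Run:
```python
from h import *
cap('wrist','w4'); img=cv2.imread('pics/w4.png')
cap('side','sd4')
```

```text
(no output)
```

View pics/w4.png

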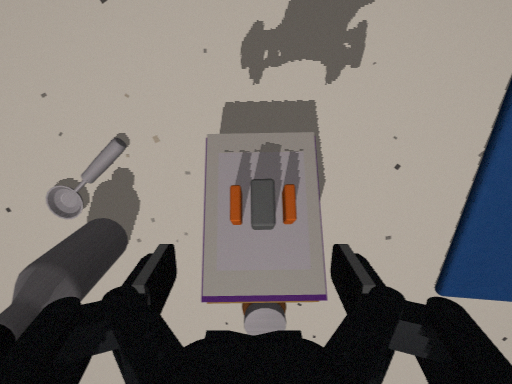

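View pics/sd4.png

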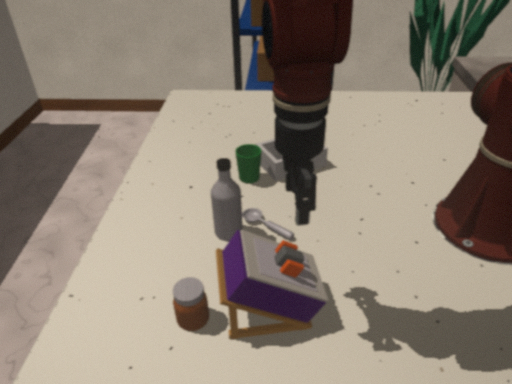

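Run:
```python
from h import *
img=cv2.imread('pics/w4.png'); cv2.imwrite('pics/w4b.png',cv2.resize(img[120:310,190:340],None,fx=5,fy=3,interpolation=3))
```

```text
(no output)
```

View pics/w4b.png

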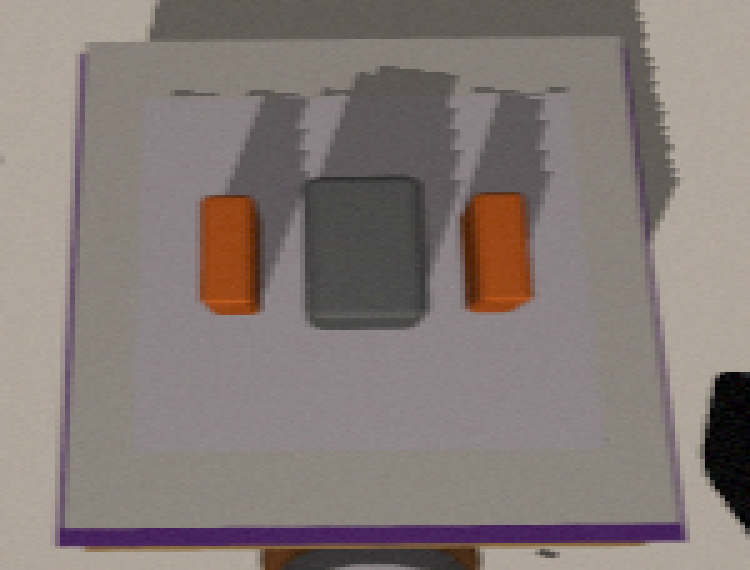

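Run:
```python
from h import *
c=load('w4')
uv=np.array([(86,43),(622,38),(62,528),(682,523),(201,197),(200,298),(525,193),(530,297)])/[5,3]+[190,120]
ob=np.array([(-83,-58,5),(-83,58,5),(83,-58,5),(83,58,5),(-17,-30,35),(17,-30,35),(-17,30,35),(17,30,35)])/1e3
ok,rv,tv=cv2.solvePnP(ob,uv,c['camera_matrix'].astype(float),None)
pr,_=cv2.projectPoints(ob,rv,tv,c['camera_matrix'].astype(float),None); print((pr[:,0]-uv).round(1).tolist())
Rl=c['R'].T@cv2.Rodrigues(rv)[0]; o=c['R'].T@(tv.ravel()-c['t'])
print('origin',o.round(4)); print(Rl.round(3)); print('grip',(o+Rl@[0,0,.021]).round(4),'yaw y',np.degrees(np.arctan2(Rl[1,1],Rl[0,1])),'tilt',np.degrees(np.arccos(Rl[2,2])))
for n in ['side0','scene0']:
    print(n,proj(load(n),[o+Rl@[0,0,.038],o+Rl@[.083,.058,.005],o+Rl@[.083,-.058,.005]]).round(1).tolist())
```

```text
[[0.6, 0.4], [-0.6, 0.0], [0.1, -0.3], [-0.3, -0.0], [-0.2, -1.3], [-0.3, 1.5], [-0.1, -1.1], [0.8, 0.8]]
origin [0.4945 0.2583 0.1106]
[[ 0.824 -0.194 -0.532]
 [ 0.159  0.981 -0.112]
 [ 0.543  0.008  0.839]]
grip [0.4833 0.2559 0.1283] yaw y 101.18605951023541 tilt 32.91636861810586
side0 [[294.3, 252.2], [249.5, 275.0], [241.7, 228.9]]
scene0 [[369.3, 177.3], [410.3, 192.2], [354.0, 192.6]]
```

drive_tool([
  [0,[0.31,0.56,0],0.2],
  [0,[0,0,-0.6],0],
  [0,[0,0,-1],0],
  [0,[0,0,-1],0],
  [0,[0,0,-1],0],
  [0,[0,0,-1],0],
  [0,[0,0,-0.5],0],
  [0,[0,0,0],0],
])

```text
t: 11.25
eef_pos: [0.479, 0.2539, 0.1243]
tool_rot: [-1.568, 0.0, 1.759]
ft_force: [0.0, -0.4, 0.6]
gripper_width: 0.0854
```

Run:
```python
from h import *
cap('wrist','w5'); cap('side','sd5')
img=cv2.imread('pics/sd5.png'); cv2.imwrite('pics/sd5b.png',cv2.resize(img[190:345,205:365],None,fx=4,fy=3.8,interpolation=3))
c=load('w1'); print('spoon',ray(c,[(310,103),(298,215)],.005))
```

```text
spoon [[ 0.47320854  0.06760658  0.005     ]
 [ 0.5721306  -0.00644422  0.005     ]]
```

View pics/w5.png

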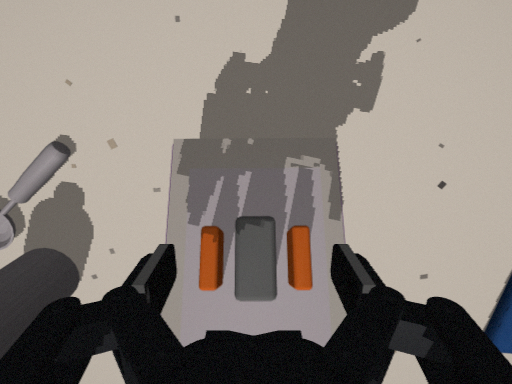

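View pics/sd5b.png

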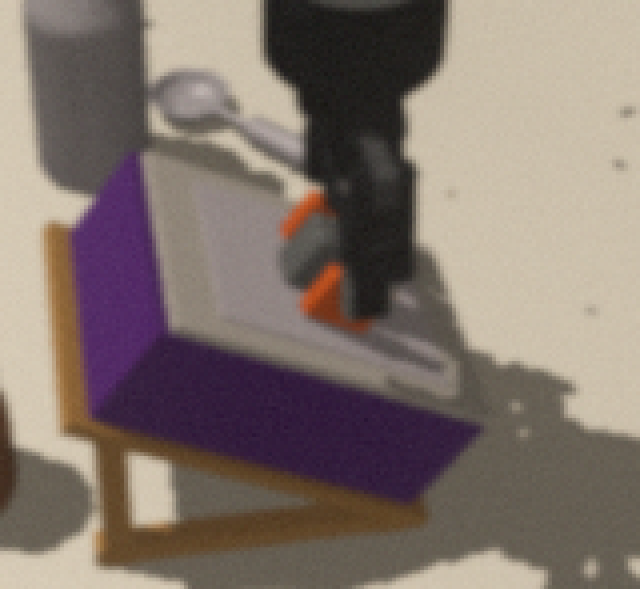

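Run:
```python
from h import *
c=load('sd5'); a=np.radians(100.8); j=np.array([np.cos(a),np.sin(a),0]); T=np.array(env.get_state()['eef_pos']); print(T)
f=lambda X:((proj(c,X)-[205,190])*[4,3.8]).round(0).tolist()
print('tip',f([T+.0425*j+[0,0,.013],T+.057*j+[0,0,.013]]))
o=np.array([.4942,.2588,.1108]); b=np.radians(10.8); t=np.radians(32)
x=np.array([np.cos(t)*np.cos(b),np.cos(t)*np.sin(b),np.sin(t)]); z=np.array([-np.sin(t)*np.cos(b),-np.sin(t)*np.sin(b),np.cos(t)])
print('button outer corners',f([o+.03*j+sx*.017*x+zz*z for sx,zz in [(-1,.035),(1,.035),(1,.007),(-1,.007)]]))
print('flange high',f([o+.083*x+.058*j+.005*z,o+.083*x-.058*j+.005*z,o-.083*x-.058*j+.005*z,o-.083*x+.058*j+.005*z]))
h=.0285; print('pad goal TCP',o+h*z-[0,0,.021])
```

```text
[0.48034483 0.25447676 0.12673196]
tip [[363.0, 307.0], [370.0, 331.0]]
button outer corners [[399.0, 298.0], [335.0, 277.0], [300.0, 317.0], [364.0, 337.0]]
flange high [[176.0, 326.0], [147.0, 149.0], [433.0, 248.0], [494.0, 421.0]]
pad goal TCP [0.47936481 0.25597004 0.11396937]
```

drive_tool([
  [0,[0,0.06,-0.3],0],
  [0,[0,0,-0.22],0],
  [0.2,[0,0,0],0],
  [0.3,[0,0,0],0],
  [0.4,[0,0,0],0],
  [0.5,[0,0,0],0],
  [0.6,[0,0,0],0],
  [0.6,[0,0,0],0],
], grip_force=30)

```text
t: 12.15
eef_pos: [0.4806, 0.2561, 0.1174]
tool_rot: [-1.572, 0.0, 1.76]
ft_force: [-3.8, -1.6, 9.8]
gripper_width: 0.0424
```

Run:
```python
from h import *
cap('wrist','w6'); print(env.get_state())
```

```text
{'t': 12.2, 'joints': array([ 2.49386913e-01, -5.67895536e-02, -2.72575611e-01,  1.35370191e+00,
       -8.99178030e-05,  6.05750897e-02]), 'qvel': array([ 8.35331143e-04,  6.26941956e-04,  1.22051447e-04, -1.40077409e-04,
        3.68544779e-05,  9.01758682e-04]), 'effort': array([ -0.41300872, -42.79041767,  46.89566731,  -1.777688  ,
         0.16900167,   0.12652539]), 'eef_pos': array([0.48055667, 0.25610165, 0.11743356]), 'tool_rot': array([-1.57210773e+00,  1.05474305e-05,  1.75960808e+00]), 'ft_force': array([-3.82094375, -2.16319843,  9.90868379]), 'torque': array([-0.29441362,  0.75063338,  0.11429625]), 'gripper_width': 0.042344822185030995}
```

View pics/w6.png

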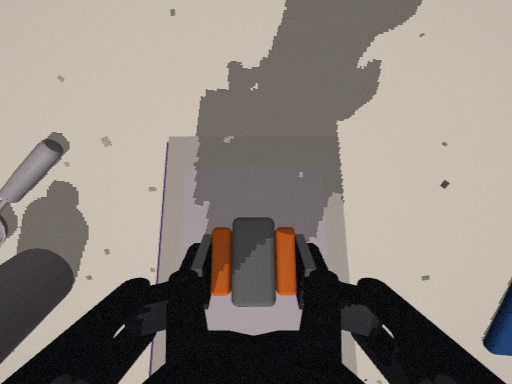

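drive_tool([
  [0.8,[0,0,0],0],
  [0.8,[0,0,0],0],
  [0.8,[-0.1,-0.02,0.17],0],
  [0.8,[-0.16,-0.03,0.255],0],
  [0.8,[-0.16,-0.03,0.255],0],
])

```text
t: 12.7
eef_pos: [0.4716, 0.2544, 0.13]
tool_rot: [-1.571, -0.0, 1.759]
ft_force: [-0.7, -0.4, -0.9]
gripper_width: 0.0422
```

Run:
```python
from h import *
c=cap('wrist','w7');cap('side','sd7'); print(env.get_state()['ft_force'])
a=cv2.imread('pics/sd7.png')[190:345,205:365]; cv2.imwrite('pics/sd7b.png',cv2.resize(a,None,fx=4,fy=3.8,interpolation=3))
```

```text
[-0.13592719  1.47321157 -1.88540748]
```

View pics/sd7b.png

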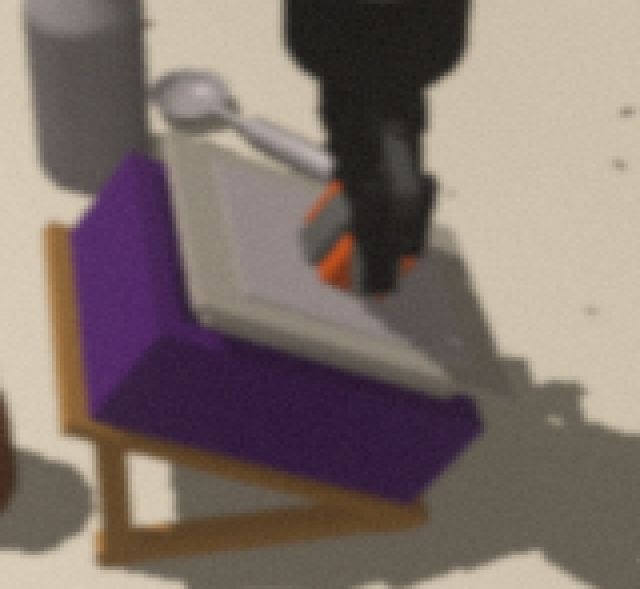

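View pics/w7.png

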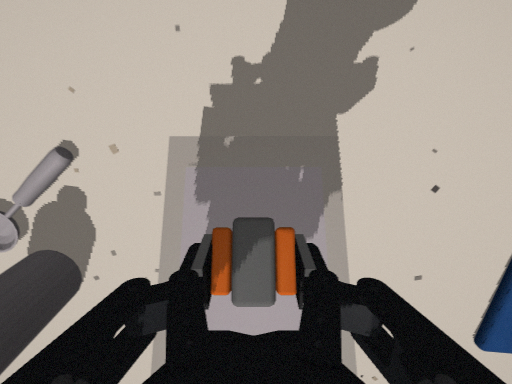

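drive_tool([
  [0.8,[-0.2,-0.04,0.32],0],
  [0.8,[-0.2,-0.04,0.32],0],
  [0.8,[-0.2,-0.04,0.32],0],
  [0.8,[-0.2,-0.04,0.32],0],
  [0.8,[-0.2,-0.3,0.6],0],
  [0.8,[-0.2,-0.6,0.6],0],
  [0.8,[-0.2,-0.8,0.4],0],
  [0.8,[-0.2,-0.8,0],0],
])

```text
t: 13.6
eef_pos: [0.4402, 0.2002, 0.1895]
tool_rot: [-1.573, 0.0, 1.759]
ft_force: [-0.1, 0.3, -2.3]
gripper_width: 0.0427
```

drive_tool([
  [0.8,[-0.2,-0.8,0],0],
  [0.8,[-0.2,-0.8,0],0],
  [0.8,[-0.2,-0.8,0],0],
  [0.8,[-0.1,-0.8,0],0],
  [0.8,[0,-0.8,0],0],
  [0.8,[0,-0.8,0],0],
  [0.8,[0,-0.8,0],0],
  [0.8,[0,-0.8,0],0],
])

```text
t: 14.4
eef_pos: [0.4256, 0.0719, 0.1881]
tool_rot: [-1.572, 0.0, 1.759]
ft_force: [0.3, 0.2, -1.7]
gripper_width: 0.0428
```

drive_tool([
  [0.8,[0,-0.8,0],0],
  [0.8,[0,-0.8,0],0],
  [0.8,[0,-0.8,0],0],
  [0.8,[0,-0.8,0],0],
  [0.8,[0,-0.8,0],0],
  [0.8,[0,-0.6,0],0],
  [0.8,[0,0,0],0],
])

```text
t: 15.1
eef_pos: [0.4257, -0.0202, 0.1877]
tool_rot: [-1.571, 0.001, 1.757]
ft_force: [0.7, -0.4, -1.0]
gripper_width: 0.0428
```

Run:
```python
from h import *
c=cap('wrist','w8');cap('side','sd8');cap('scene','sc8'); print(env.get_state()['ft_force'])
a=cv2.imread('pics/sd8.png'); b=cv2.imread('pics/sc8.png'); cv2.imwrite('pics/m8.png',np.hstack([a[80:290,180:400],b[60:270,150:370]]).repeat(1,0)); m=cv2.imread('pics/m8.png'); cv2.imwrite('pics/m8.png',cv2.resize(m,None,fx=1.8,fy=1.8,interpolation=3))
```

```text
[ 0.49406512 -1.27897404 -1.11435803]
```

View pics/m8.png

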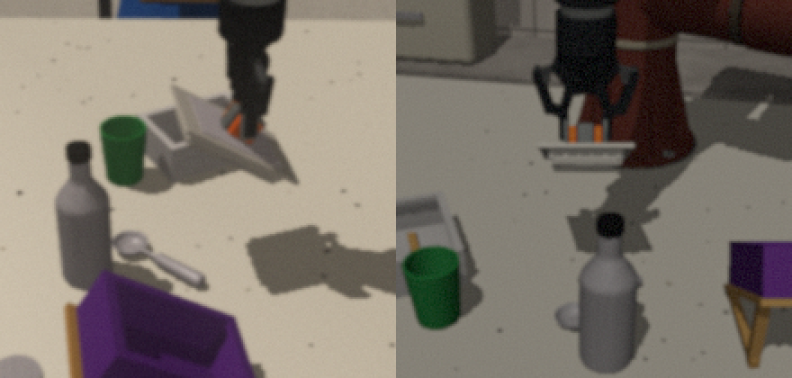

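View pics/w8.png

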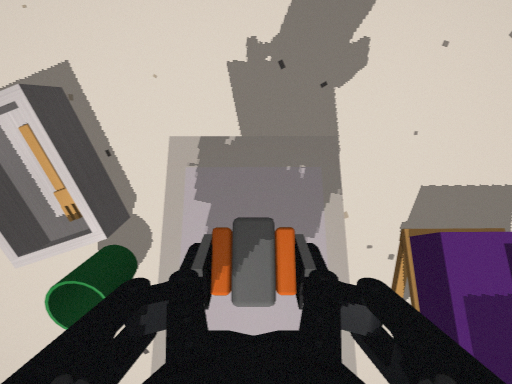

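drive_tool([
  [0.8,[0,-0.8,0],0],
  [0.8,[0,-0.8,-0.4],0],
  [0.8,[0,-0.6,-0.8],0],
  [0.8,[0,0,-1],0],
  [0.8,[0,0,-1],0],
  [0.8,[0,0,-1],0],
  [0.8,[0,0,-1],0],
  [0.8,[0,0,-0.6],0],
], grip_force=25)

```text
t: 16.05
eef_pos: [0.4252, -0.0619, 0.0697]
tool_rot: [-1.57, -0.001, 1.76]
ft_force: [0.7, -0.1, -1.5]
gripper_width: 0.0424
```

drive_tool([
  [0.8,[0,0,-0.25],0],
  [0.8,[0,0,-0.25],0],
  [0.8,[0,0,-0.25],0],
  [0.8,[0,0,-0.25],0],
])

```text
t: 16.45
eef_pos: [0.4296, -0.063, 0.0545]
tool_rot: [-1.579, 0.002, 1.76]
ft_force: [8.8, 10.1, 26.0]
gripper_width: 0.0423
```

Run:
```python
from h import *
cap('side','sd9'); print(env.get_state()['ft_force'],env.get_state()['eef_pos'])
a=cv2.imread('pics/sd9.png'); cv2.imwrite('pics/m9.png',cv2.resize(a[100:230,230:400],None,fx=4,fy=4,interpolation=3))
```

```text
[ 5.89381714  6.13832602 17.01012023] [ 0.42984615 -0.06302882  0.0543318 ]
```

View pics/m9.png

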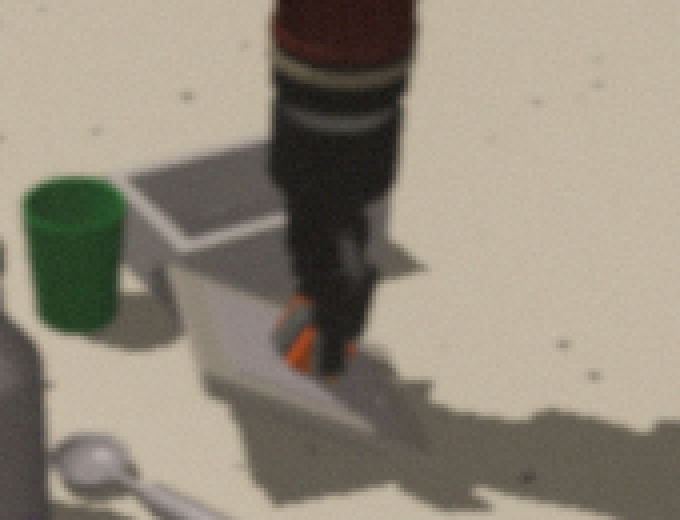

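drive_tool([
  [0.8,[0.2,0.04,-0.15],0],
  [0.8,[0.25,0.05,-0.2],0],
  [0.8,[0.25,0.05,-0.2],0],
  [0.8,[0.25,0.05,-0.2],0],
], grip_force=22)

```text
t: 16.9
eef_pos: [0.4473, -0.0594, 0.0384]
tool_rot: [-1.575, 0.002, 1.76]
ft_force: [0.8, 2.4, 7.2]
gripper_width: 0.0423
```

Run:
```python
from h import *
cap('side','sd10'); print(env.get_state()['ft_force'],env.get_state()['eef_pos'])
a=cv2.imread('pics/sd10.png'); cv2.imwrite('pics/m10.png',cv2.resize(a[100:230,230:400],None,fx=4,fy=4,interpolation=3))
```

```text
[3.81146864 4.05976613 8.09571078] [ 0.4475947  -0.05932026  0.03772866]
```

View pics/m10.png

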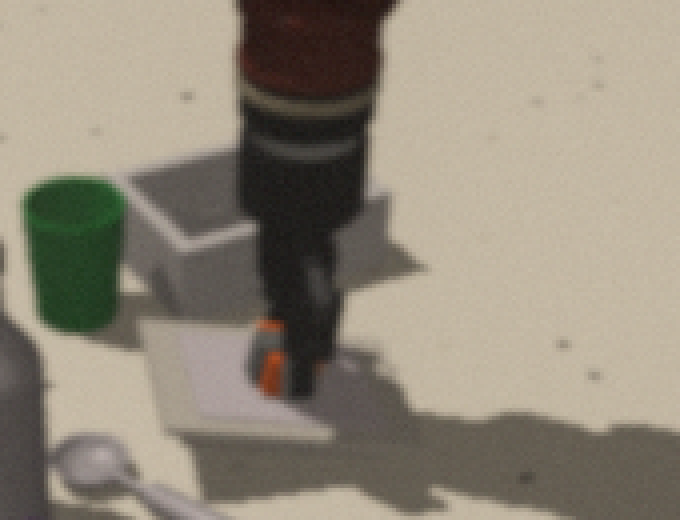

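drive_tool([
  [0.8,[0,0,0.6],0],
  [0.8,[-0.6,-0.3,0.2],0],
  [0.8,[-0.8,-0.4,0],0],
  [0.8,[-0.4,-0.1,-0.3],0],
  [0.8,[0,0,-0.4],0],
  [0.8,[0.1,0,-0.2],0],
  [0.8,[0.15,0.03,-0.15],0],
])

```text
t: 17.65
eef_pos: [0.4142, -0.0743, 0.031]
tool_rot: [-1.571, 0.0, 1.759]
ft_force: [-1.4, -1.1, 3.0]
gripper_width: 0.0425
```

drive_tool([
  [0.8,[0.2,0.04,-0.15],0],
  [0.8,[0.2,0.04,-0.15],0],
])

```text
t: 17.85
eef_pos: [0.4214, -0.073, 0.0259]
tool_rot: [-1.568, 0.001, 1.759]
ft_force: [-27.0, 0.1, 51.2]
gripper_width: 0.0424
```

drive_tool([
  [0.8,[-0.1,0,0.05],0],
  [0.8,[0,0,0],0],
])

```text
t: 18.05
eef_pos: [0.4206, -0.0727, 0.0263]
tool_rot: [-1.572, 0.0, 1.76]
ft_force: [-1.0, -0.6, 6.2]
gripper_width: 0.0423
```

Run:
```python
from h import *
cap('side','sd11');cap('scene','sc11');cap('wrist','w11')
a=cv2.imread('pics/sd11.png'); b=cv2.imread('pics/sc11.png')
cv2.imwrite('pics/m11.png',cv2.resize(np.hstack([a[110:240,230:360],b[120:250,120:250]]),None,fx=3,fy=3,interpolation=3))
```

```text
(no output)
```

View pics/m11.png

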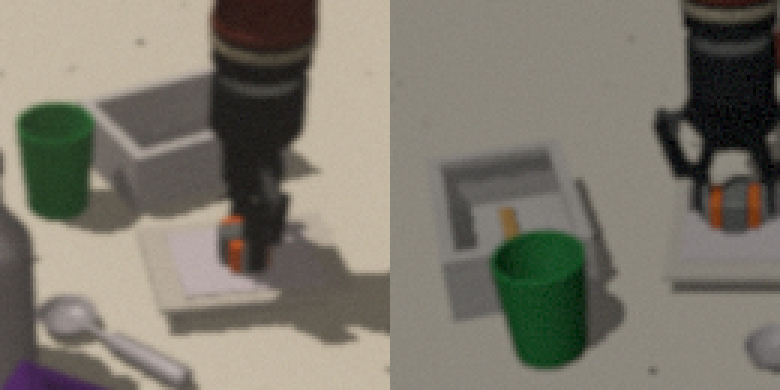

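View pics/w11.png

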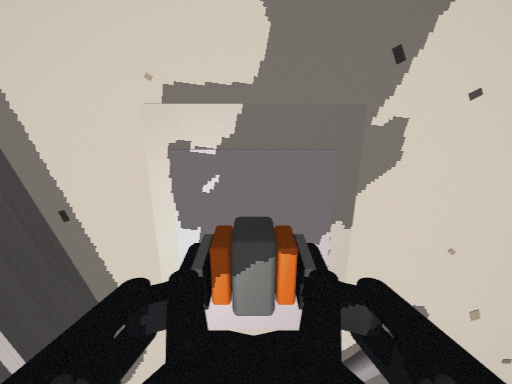

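Run:
```python
from h import *
c=load('w11'); s=env.get_state(); T=s['eef_pos']; yaw=s['tool_rot'][2]; print(T,np.degrees(yaw))
P=ray(c,[(144.5,103.5),(367,103.5)],.024); print(P,np.linalg.norm(P[0]-P[1]))
d=P[1]-P[0]; print('lid y yaw',np.degrees(np.arctan2(d[1],d[0])))
j=np.array([np.cos(yaw),np.sin(yaw)]); x=np.array([j[1],-j[0]])
m=P.mean(0)[:2]+.083*x; print('lid centre',m,'in tool: x',(m-T[:2])@x,'y',(m-T[:2])@j)
# block top face, z .057
e=ray(c,[(237,218),(271,218),(234,314),(275,314)],.057); print(e.round(4),[( (q[:2]-T[:2])@x,(q[:2]-T[:2])@j) for q in e])
```

```text
[ 0.42054786 -0.07273851  0.02631458] 100.81585491110691
[[ 0.35153263 -0.14256401  0.024     ]
 [ 0.33019468 -0.03065604  0.024     ]] 0.11392410739484578
lid y yaw 100.79524261154656
lid centre [ 0.42238919 -0.07103481] in tool: x 0.002128323255909725 y 0.0013278970710610984
[[ 0.3909 -0.0859  0.057 ]
 [ 0.388  -0.0707  0.057 ]
 [ 0.4444 -0.0783  0.057 ]
 [ 0.4404 -0.0575  0.057 ]] [(np.float64(-0.031639951597763644), np.float64(-0.007357666296633539)), (np.float64(-0.031633288222685484), np.float64(0.008068206610577666)), (np.float64(0.02233965719068377), np.float64(-0.009945364075160954)), (np.float64(0.02235048291147589), np.float64(0.011241922303446429))]
```

Run:
```python
from h import *
a=cv2.imread('pics/w3.png'); cv2.imwrite('pics/w3b.png',cv2.resize(a[85:305,150:350],None,fx=3.8,fy=2.7,interpolation=3))
```

```text
(no output)
```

View pics/w3b.png

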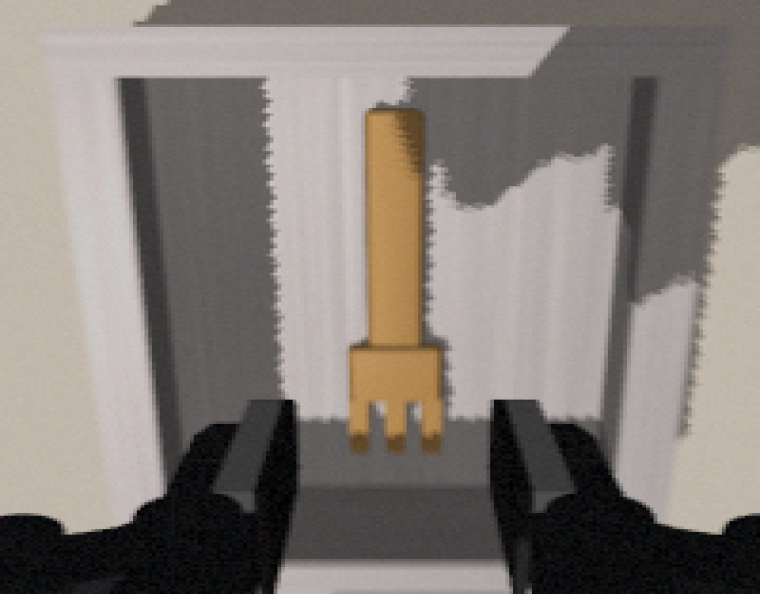

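Run:
```python
from h import *
c=load('w3')
f=lambda p: ray(c,np.array(p)/[3.8,2.7]+[150,85],.06)
M=f([(118,78),(657,78),(171,562),(610,562)]); n=np.linalg.norm
ang=lambda a,b: np.degrees(np.arctan2(*(b-a)[[1,0]]))
print(M.mean(0),n(M[0]-M[1]),n(M[2]-M[3]),n(M[0]-M[2]),n(M[1]-M[3]),ang(M[0],M[1])-90,ang(M[2],M[3])-90,ang(M[0],M[2]),ang(M[1],M[3]))
O=f([(42,27),(735,27)]); print(O, n(O[0]-O[1]),ang(O[0],O[1])-90)
u=np.array([np.cos(np.radians(29.6)),np.sin(np.radians(29.6)),0]); print(O.mean(0)+.085*u)
```

```text
[ 0.47399996 -0.26270145  0.06      ] 0.0971801297951915 0.09902590331417979 0.147645449303034 0.14766743710464142 29.581104254239165 29.57182864549621 29.40789153073081 30.124095509424308
[[ 0.42942906 -0.35840049  0.06      ]
 [ 0.36902491 -0.25199156  0.06      ]] 0.12235816939257037 29.58186929215225
[ 0.47313405 -0.26321096  0.06      ]
```

drive_tool([
  [0.8,[0,0,0.4],0],
  [0.8,[0,0,0.8],0],
  [0.8,[0,0,1],0],
  [0.8,[0,0,1],0],
  [0.8,[0,0,1],0],
  [0.8,[0,-0.3,1],0],
  [0.8,[0,-0.6,0.5],0.5],
  [0.8,[0,-0.8,0],0.7],
], grip_force=28)

```text
t: 19.0
eef_pos: [0.4207, -0.1071, 0.1419]
tool_rot: [-1.573, 0.001, 1.846]
ft_force: [1.1, 0.0, -1.4]
gripper_width: 0.0425
```

drive_tool([
  [0.8,[0.2,-0.8,0],0.7],
  [0.8,[0.3,-0.8,0],0.7],
  [0.8,[0.3,-0.8,0],0.7],
  [0.8,[0.3,-0.8,0],0.7],
  [0.8,[0.3,-0.8,0],0.7],
  [0.8,[0.3,-0.8,0],0],
  [0.8,[0.3,-0.8,0],0],
  [0.8,[0.2,-0.8,0],0],
])

```text
t: 19.8
eef_pos: [0.4641, -0.2352, 0.1398]
tool_rot: [-1.571, -0.001, 2.088]
ft_force: [-0.0, -0.2, -1.6]
gripper_width: 0.0422
```

drive_tool([
  [0.8,[0.2,-0.8,0],0],
  [0.8,[0.2,-0.6,0],0],
  [0.8,[0,0,0],0],
  [0.8,[0,0,0],0],
])

```text
t: 20.2
eef_pos: [0.4717, -0.2624, 0.1399]
tool_rot: [-1.571, -0.001, 2.087]
ft_force: [0.6, 0.2, -1.4]
gripper_width: 0.0424
```

Run:
```python
from h import *
cap('side','sd12');cap('scene','sc12');cap('wrist','w12')
s=env.get_state(); print(s['eef_pos'],s['tool_rot']*57.2958,s['ft_force'],s['gripper_width'])
a=cv2.imread('pics/sd12.png'); b=cv2.imread('pics/sc12.png')
cv2.imwrite('pics/m12.png',cv2.resize(np.hstack([a[60:200,220:360],b[90:230,90:230]]),None,fx=2.8,fy=2.8,interpolation=3))
```

```text
[ 0.47176381 -0.26210467  0.14013261] [-9.00049074e+01 -2.54280445e-02  1.19629057e+02] [-0.29758261  0.01658102 -1.71100624] 0.042495640399587364
```

View pics/m12.png

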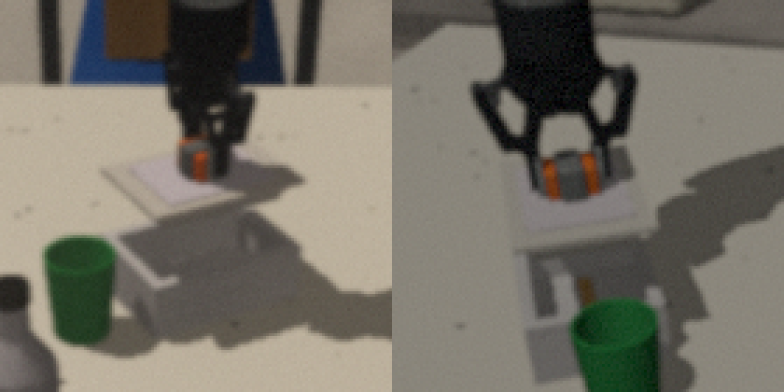

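View pics/w12.png

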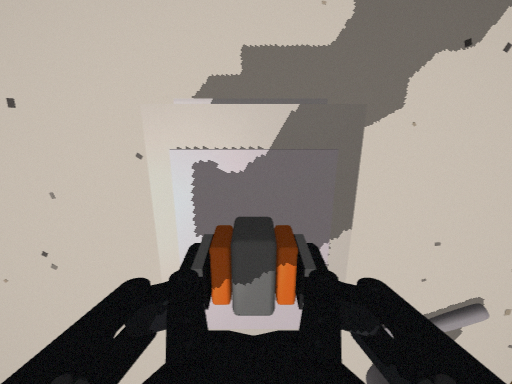

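drive_tool([
  [0.8,[0.05,-0.13,0],0],
  [0.8,[0,0,-0.6],0],
  [0.8,[0,0,-0.8],0],
  [0.8,[0,0,-0.7],0],
  [0.8,[0,0,-0.3],0],
  [0.8,[0,0,0],0],
])

```text
t: 20.95
eef_pos: [0.472, -0.2646, 0.0903]
tool_rot: [-1.57, -0.003, 2.087]
ft_force: [-0.7, -0.6, -0.9]
gripper_width: 0.0422
```

Run:
```python
from h import *
cap('side','sd13');cap('scene','sc13');cap('wrist','w13')
s=env.get_state(); print(s['eef_pos'],s['tool_rot']*57.2958,s['ft_force'],s['gripper_width'])
a=cv2.imread('pics/sd13.png'); b=cv2.imread('pics/sc13.png')
cv2.imwrite('pics/m13.png',cv2.resize(np.hstack([a[100:200,240:340],b[130:230,110:210]]),None,fx=4,fy=4,interpolation=3))
```

```text
[ 0.47305929 -0.26562812  0.09263287] [-9.00129796e+01  3.48324911e-02  1.19598717e+02] [ 0.36872912 -0.00169781 -1.33190497] 0.042291954326021716
```

View pics/m13.png

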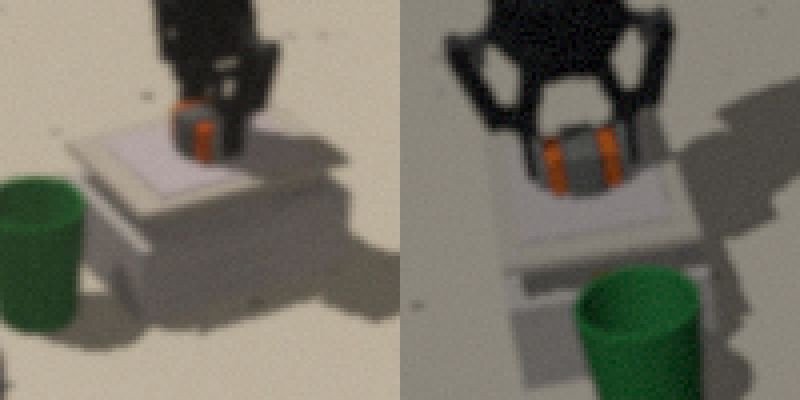

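View pics/w13.png

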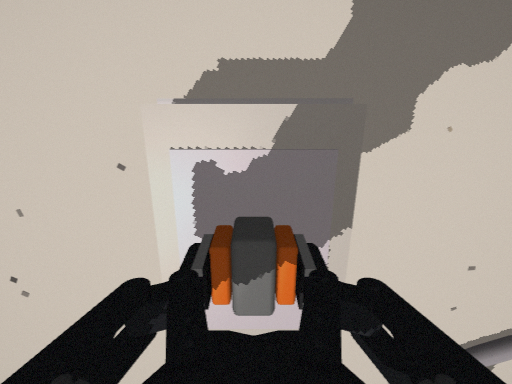

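Run:
```python
from h import *
c=load('w13'); u=np.array([.8695,.494,0]); j=np.array([-.494,.8695,0]); C=np.array([.474,-.2628,.06])
print(proj(c,[C-.085*u-.06*j,C-.085*u+.06*j]))
a=cv2.imread('pics/w13.png'); cv2.imwrite('pics/w13b.png',cv2.resize(a[85:125,130:380],None,fx=3.2,fy=8,interpolation=3))
```

```text
[[158.03537114 100.28212323]
 [353.19012121 100.18530151]]
```

View pics/w13b.png

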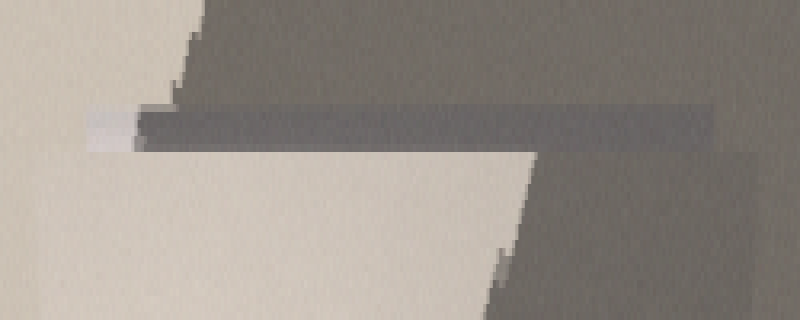

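drive_tool([
  [0.8,[-0.05,0.02,-0.2],0],
  [0.8,[0,0,-0.2],0],
  [0.8,[0,0,-0.2],0],
  [0.8,[0,0,-0.2],0],
  [0.8,[0,0,0],0],
])

```text
t: 21.6
eef_pos: [0.4715, -0.2647, 0.0753]
tool_rot: [-1.57, -0.001, 2.087]
ft_force: [-0.3, 0.2, -1.6]
gripper_width: 0.0422
```

Entered freely (about 11 mm of skirt in, no force). Continuing.

drive_tool([
  [0.8,[0,0,-0.15],0],
  [0.8,[0,0,-0.15],0],
  [0.8,[0,0,-0.1],0],
  [0.8,[0,0,-0.05],0],
  [0.8,[0,0,0],0],
])

```text
t: 22.1
eef_pos: [0.4719, -0.2651, 0.0673]
tool_rot: [-1.571, 0.0, 2.087]
ft_force: [0.2, 1.2, 0.7]
gripper_width: 0.0422
```

Run:
```python
from h import *
cap('side','sd14');cap('scene','sc14')
s=env.get_state(); print(s['eef_pos'],s['tool_rot']*57.2958,s['ft_force'],s['gripper_width'])
a=cv2.imread('pics/sd14.png'); b=cv2.imread('pics/sc14.png')
cv2.imwrite('pics/m14.png',cv2.resize(np.hstack([a[100:200,240:340],b[130:230,110:210]]),None,fx=4,fy=4,interpolation=3))
```

```text
[ 0.47187532 -0.26507248  0.06729767] [-8.99997155e+01  7.53250660e-03  1.19597927e+02] [-0.42085505 -0.01031766  0.86786074] 0.04227639119564117
```

View pics/m14.png

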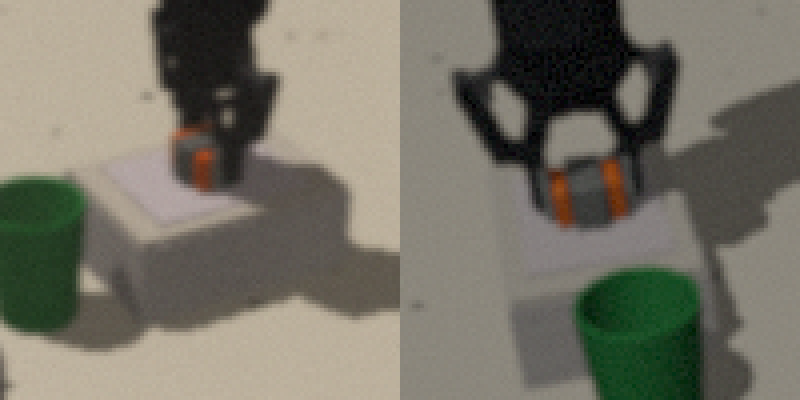

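drive_tool([
  [0.8,[0,0,-0.05],0],
  [0.8,[0,0,-0.04],0],
  [0.8,[0,0,0],0],
])

```text
t: 22.5
eef_pos: [0.472, -0.2651, 0.0671]
tool_rot: [-1.571, 0.001, 2.088]
ft_force: [-6.0, 6.1, 16.2]
gripper_width: 0.0422
```

drive_tool([
  [0.45,[0,0,0],0],
  [0.4,[0,0,0],0],
  [0.3,[0,0,0],0],
  [0.2,[0,0,0],0],
  [0.1,[0,0,0],0],
  [0,[0,0,0],0],
  [0,[0,0,0],0],
])

```text
t: 23.2
eef_pos: [0.4719, -0.265, 0.0653]
tool_rot: [-1.571, 0.0, 2.087]
ft_force: [-0.1, -0.3, 0.4]
gripper_width: 0.0854
```

Run:
```python
from h import *
cap('wrist','w15');cap('scene','sc15')
s=env.get_state(); print(s['eef_pos'],s['ft_force'],s['gripper_width'])
```

```text
[ 0.47182696 -0.26499649  0.06533876] [-0.3597909   0.79986199  1.09468313] 0.08529146740795919
```

View pics/w15.png

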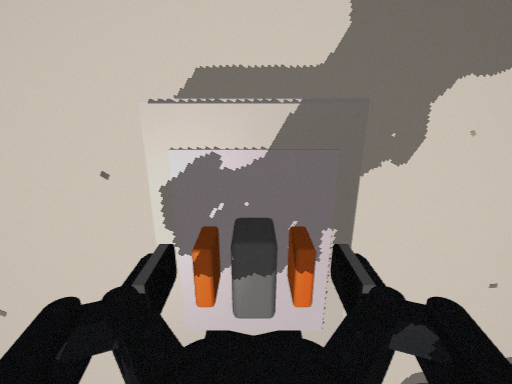

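drive_tool([
  [0,[0,0,0.5],0],
  [0,[0,0,1],0],
  [0,[0,0,1],0],
  [0,[0,0,1],0],
  [0,[0,0,1],0],
  [0,[0,0,1],0],
  [0,[0,0,1],0],
  [0,[0,0,0.5],0],
])

```text
t: 24.1
eef_pos: [0.4724, -0.2655, 0.208]
tool_rot: [-1.572, 0.003, 2.087]
ft_force: [0.2, -0.3, 0.3]
gripper_width: 0.0854
```

drive_tool([
  [0,[0.5,0.25,0.5],0],
  [0,[0.8,0.4,0.2],0],
  [0,[0.8,0.4,0],0],
  [0,[0,0,0],0],
  [0,[0,0,0],0],
])

```text
t: 24.6
eef_pos: [0.5136, -0.2438, 0.2191]
tool_rot: [-1.57, -0.001, 2.088]
ft_force: [-0.3, -0.4, -1.5]
gripper_width: 0.0854
```

Run:
```python
from h import *
cap('wrist','w16');cap('scene','sc16');cap('side','sd16')
a=cv2.imread('pics/sd16.png'); b=cv2.imread('pics/sc16.png')
cv2.imwrite('pics/m16.png',cv2.resize(np.hstack([a[100:200,240:340],b[130:230,110:210]]),None,fx=4,fy=4,interpolation=3))
a=cv2.imread('pics/w16.png'); print(env.get_state()['eef_pos'])
```

```text
[ 0.51328367 -0.244245    0.21922586]
```

View pics/m16.png

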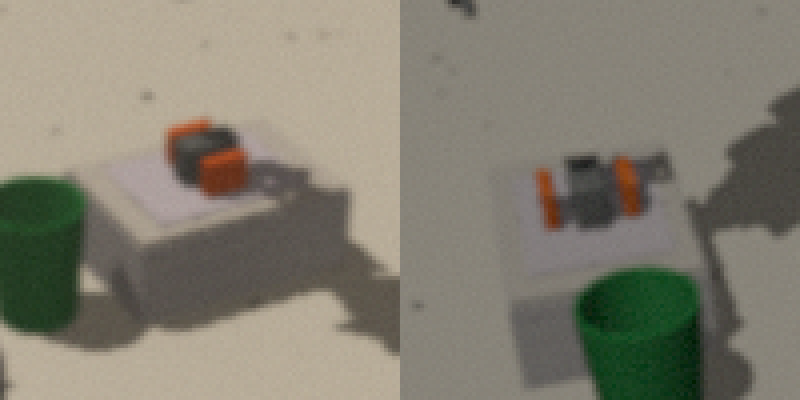

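View pics/w16.png

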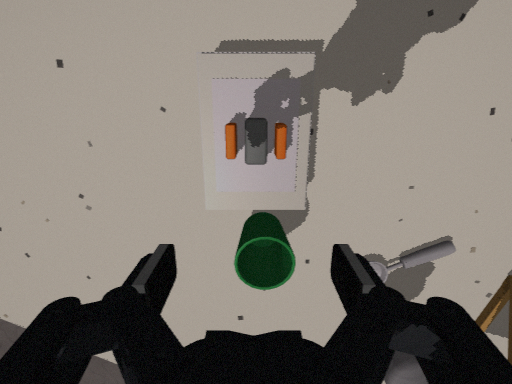

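View pics/sd16.png

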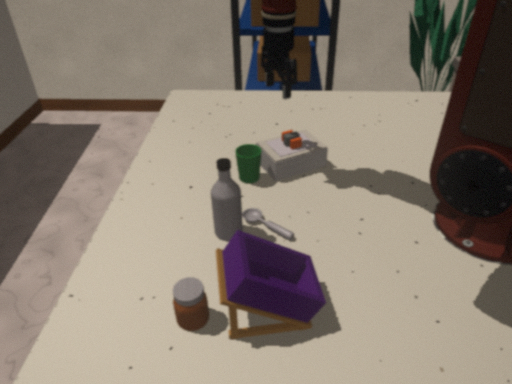

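Run:
```python
from h import *
c=load('w16'); hsv=cv2.cvtColor(c['frame'],cv2.COLOR_RGB2HSV)
m=cv2.inRange(hsv,(3,180,90),(16,255,255)); n,l,s,_=cv2.connectedComponentsWithStats(m[:200])
b=[s[i] for i in range(1,n) if s[i,4]>60]; print(b)
xs=sorted([q[0] for q in b]+[q[0]+q[2] for q in b]); P=ray(c,[(xs[0],125),(xs[-1],125)],.095); print('button outer',np.linalg.norm(P[0]-P[1]))
F=ray(c,[(202,53),(315,53),(205,210),(307,210)],.065); n=np.linalg.norm
print('flange',n(F[0]-F[1]),n(F[2]-F[3]),n(F[0]-F[2]),n(F[1]-F[3]),F.mean(0))
for nme in ['sd','sc']:
    a=load('side0' if nme=='sd' else 'scene0')['frame'].astype(int); d=np.abs(a-load(nme+'16')['frame']).max(2)>40
    reg={'sd':[(205,155,245,240),(235,145,262,182),(170,275,212,330)],'sc':[(250,180,285,266),(155,198,188,242),(370,248,408,296)]}[nme]
    print(nme,[int(d[y0:y1,x0:x1].sum()) for x0,y0,x1,y1 in reg])
c=load('sd16'); print(env.get_state()['t'])
a=cv2.imread('pics/side0.png')[195:245,230:310]; b=cv2.imread('pics/sd16.png')[195:245,230:310]
cv2.imwrite('pics/cmp.png',cv2.resize(np.hstack([a,b]),None,fx=4.8,fy=4.8))
```

```text
[array([226, 125,  10,  34, 316], dtype=int32), array([275, 125,  11,  34, 325], dtype=int32)]
button outer 0.05778865122259972
flange 0.11191652509684874 0.12088812505825039 0.1675019344620854 0.1674456597640593 [ 0.47280088 -0.26176913  0.065     ]
sd [43, 0, 0]
sc [241, 0, 0]
24.75
```

View pics/cmp.png

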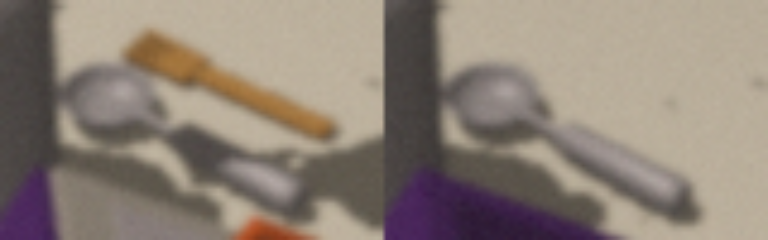

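Run:
```python
from h import *
a=cv2.imread('pics/w16.png'); g=cv2.resize(a[40:225,190:330],None,fx=5,fy=3.2,interpolation=3); cv2.imwrite('pics/w16b.png',cv2.convertScaleAbs(g,alpha=1.5,beta=-90))
c=load('w16'); u=np.array([.8695,.494,0]); j=np.array([-.494,.8695,0]); C=np.array([.4732,-.2632,0])
print(((proj(c,[C+x*.083*u+y*.058*j+[0,0,.065] for x in(-1,1) for y in (-1,1)])-[190,40])*[5,3.2]).round(0).tolist(), ((proj(c,[C+x*.085*u+y*.06*j+[0,0,.06] for x in(-1,1) for y in (-1,1)])-[190,40])*[5,3.2]).round(0).tolist())
a=cv2.imread('pics/scene0.png')[175:270,230:300]; b=cv2.imread('pics/sc16.png')[175:270,230:300]
cv2.imwrite('pics/cmp2.png',cv2.resize(np.hstack([a,b]),None,fx=5,fy=5))
```

```text
[[38.0, 43.0], [623.0, 43.0], [83.0, 541.0], [573.0, 541.0]] [[32.0, 38.0], [628.0, 39.0], [78.0, 541.0], [577.0, 541.0]]
```

View pics/w16b.png

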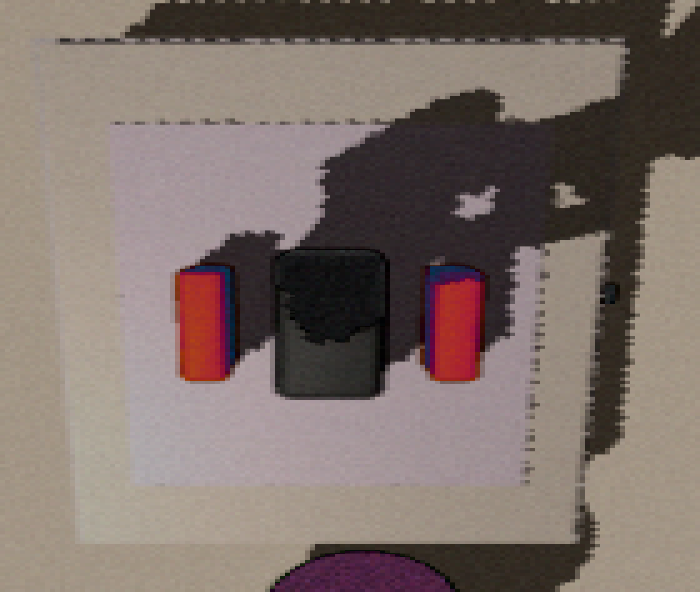

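View pics/cmp2.png

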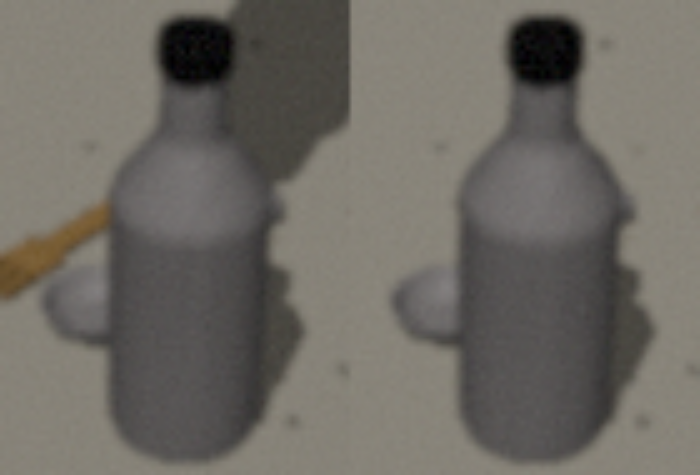

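```bash
python3 -c "
from plant import env
print(env.hand_in())"
```

```text
the job is handed in; nothing more can be done
None
```

The bamboo fork is in the aluminium container and the white lid is on it. I handed the job in at about 24.8 s of robot time, with the gripper open and clear of everything.

**What I did:**
- I gripped the fork at its middle, turned it along the container's length and released it about 1 to 2 mm above the floor.
- I pinched both orange buttons and drew the lid off along the snack box's tilt.
- The tool can only turn about the vertical, so I levelled the lid by pressing it on bare granite while still pinched. I then lowered it into the mouth, pressed with about 16 N and let the buttons out.

**Last checks:**
- **Lid:** in the final wrist view the flange corners are within about 2 pixels of where a seated lid should appear, and both other views show it flush.
- **Buttons:** both look fully out, with the outer faces measured 58 mm apart against 60 mm nominal (44 mm when pressed in). I did not pull on the lid to test the latch.
- **Container:** the lid flange on it sits within about 2 mm of where I measured the container before.
- **Bystanders:** the tumbler and jar show no change from the first pictures. The spoon and flask look unmoved in side-by-side crops. The flask area did show changed pixels, which I put down to the fork and shadows that were there before.

**One disagreement:** my first rough reading of the flange ends gave 112 mm and 121 mm, against 116 mm. The enlarged view did not bear this out, so I took it as coarse corner picking.

The highest force I saw in the readings was about 58 N in total at the wrist, while levelling the lid on the granite.

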